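# Snap the cover onto the painting turntable's drive box

### The job

Pick up the metal cover plate by its handle, set it over the open drive box of the painting turntable with the four lugs through its four holes (either way round), and press it down evenly, keeping it level, until all four lugs have clicked through and it lies fully home on their shoulders; then let go. The box is delicate, so never press with more than about 30 N, and leave the things around it where they are.

Things in the scene. Friction and masses are not known exactly. Their poses are not given: they have to be found in the camera images.
- cover: Loose aluminium plate, 150 (its x) by 100 (its y) by 5 mm, about 250 g, flat on the table. Origin: centre of its underside, z up. On its middle a black bar handle: 60 mm along x, 14 mm across y, top 39 mm above the underside (34 above the plate). Four square 12 mm through holes at x = +-60, y = +-35 mm. A half turn makes no difference.
- box: Fixed grey drive box, open at the top, 150 (its x) by 100 mm (its y), rim 28 mm high, motor inside. Origin: centre of its underside, on the table, z up. Four round pillars, 17 mm across, at x = +-60, y = +-35 mm, with shoulders (2 mm washers, each giving 1 mm at 4 N) that carry the seated cover. All stand equally high, but adjustable: 32 to 60 mm above the table, not measured. See hole0 and hole1.
- form: Bystander: white plaster animal-head form with two ears, 80 mm across, 106 mm high, loose on the turntable: a wooden disc 144 mm across, top 46 mm high, fixed to the box on its +y side with its centre 175 mm from the box's. Origin: centre of the form's underside.
- bowl: Bystander: white ceramic bowl, 110 mm across, 50 mm high. Origin: centre of its underside.
- tray: Bystander: small black open plastic tray, 90 x 70 x 35 mm. Origin: centre of its underside.
- pot: Bystander: closed red paint pot with white cap, 52 mm across, 60 mm high. Origin: centre of its underside.
- hole0 (a point): Point on the cover's underside at the centre of its hole at x = +60, y = +35 mm. A hole goes over a lug: a white slippery nylon post rising from a shoulder of the box, 10 mm across for the first 9 mm (1 mm clearance all round), then a cone down to 3 mm across at its top, 18.5 mm above the shoulder.
- hole1 (a point): The same for the hole at x = +60, y = -35 mm. Each lug has a sprung catch on its outer side (away from the box's x axis): a ramp from about 15 mm above the shoulder, widest (8.5 mm from the lug's axis) 8.6 mm above it. Passing a catch takes about 3 to 5 N, all four together 13 to 18 N. It clicks about 3.5 mm short of the shoulder, pulls the cover down the next 2 mm and holds it there.
- hole2 (a point): The same point for the hole at x = -60, y = +35 mm.
- hole3 (a point): The same point for the hole at x = -60, y = -35 mm.
Not all that is in view belongs to the job. What is shaped like the cover but brown, green or turquoise is not meant.

How it is judged:
At the end, for the whole second after the job is handed in: The cover is at rest, released and level within 0.06 rad, all four catches clicked out above it: each hole point within 3.8 mm of the middle of the 2 mm thick washer (seat) that forms its shoulder, so the underside is within about 2.5 mm of the shoulders. Either way round (((distance between hole0 and seat0_c0 below 0.0038 m and distance between hole1 and seat1_c0 below 0.0038 m and distance between hole2 and seat2_c0 below 0.0038 m and distance between hole3 and seat3_c0 below 0.0038 m) or (distance between hole0 and seat3_c0 below 0.0038 m and distance between hole1 and seat2_c0 below 0.0038 m and distance between hole2 and seat1_c0 below 0.0038 m and distance between hole3 and seat0_c0 below 0.0038 m)) and angle between cover's own z axis and vertical below 0.06 rad and linear speed of cover below 0.01 m/s); the robot touches nothing.
It fails at once if the cover is pressed on the box with more than 32 N (contact force between cover and box above 32 N).
It fails at once if the cover tilts more than 0.2 rad while it is low over the box (horizontal distance between cover and box below 0.08 m and z of cover in the frame of box below 0.085 m and angle between cover's own z axis and vertical above 0.2 rad).
It fails at once if the plaster form, bowl, tray or pot is moved more than 25 mm (distance of any of form, bowl, tray, pot from where it was at the start of the episode above 0.025 m).
It also fails if it takes over 42 s, if anything falls off the work surface, if the arm or the gripper's body presses on something with over 40 N, if the wrist force passes 120 N, or if a joint passes its speed limit or range.

### The arm

A 6-joint arm with a two-finger parallel gripper is mounted at the origin on the work surface. World frame = base frame: x ahead of the robot, y to its left, z up, the work surface at z = 0. Lengths are in m, angles in rad, forces in N, time in s.
With the tool pointing down it reaches from about 0.4 to 0.925 m from the base axis. Payload 3.4 kg.
Tool frame: the origin (TCP) lies at the very end of the fingers, on their centre line; the grasp point (between the pads) lies 19 mm behind it (grasp_offset is the distance from the TCP to the grasp point, in m); z points along the fingers, x is the direction in which the jaws open and shut, and the axes are right-handed (so a half turn about z gives the same grasp; the last joint's range is limited). The gripper opens to 85 mm and grips with 20 to 120 N. Pads are 22 mm wide; open, the fingers measure 114 mm over their backs; the gripper's body (76 mm by 85 mm) begins 54 mm behind the grasp point. The pads swing forward as they close: fully open they stand 13 mm farther back than shut.
Start: joints at [-1.341, 0.307, 1.506, -0, 1.328, -0.073], TCP at [0.171, -0.549, 0.231] pointing down, gripper open.
Joint ranges: [-3.12, 3.12], [-1.05, 2.28], [0.14, 2.33], [-1.42, 4.57], [0.1, 2.73], [-2.68, 2.68]. Speed limits (rad/s): [2.57, 2.57, 3.14, 3.14, 3.14, 3.14].

### API

Orientations are given as a unit quaternion [w, x, y, z].
In Python, from workcell import state, grab_frame, camera_info, sign_off, grasp_offset gives the robot as it stands.
- The arm moves only by the shell command python3 -m crank 'ROWS' [OPENING] [FORCE]. ROWS is JSON, one flat list of numbers, 6 for each row, row after row: the shift along the tool's x, y, z in cm, then the turn, a rotation vector about the tool's x, y, z in rad. A call has 1 to 5 rows; each row shifts and turns the commanded pose from where the row before left it, along the tool's axes as they then stand; what a row does not reach is not made up. A row lasts 1/12 s, in which the tool goes at most 41.7 mm and 7.16 degrees, less where a joint would pass 70% of its speed; a pose out of reach is approached as far as the arm can. A call is refused whole if a number of a shift passes 4.17 or a number of a turn 0.125, either way. A call with a gripper value outside its range is refused whole. OPENING is the closure in counts, from 0 (fully open) to 255 (shut), set as the call begins (- or left out, the last holds). The fingers move at their own pace and stop on an object; FORCE is the grip in N (left out, the last holds). Time passes only in rows, so rows that do not move let the fingers close. It gives the time, the measured TCP pose, the force and the opening at its end, in the units of the state.
- state(): the state, without advancing time (a new reading comes with each control period).
- grab_frame(name): name is "scene" or "top" or "wrist"; returns (picture, depth): 420x560x3 uint8, blue, green, red; 420x560 float32, m along the optical axis (not along the pixel's ray), 0 where there is no reading.
- camera_info(name): a dict with "mtx" (3x3 intrinsics, pixels), "origin" and "attitude" of the camera in the world; the wrist camera has in their place "T_tool_cam" (4x4, takes a point from camera to tool coordinates, whose origin is the TCP and whose axes are the tool frame's). Camera axes: x right, y down, z forward; pixel columns grow to the right and rows downward; lengths in m; the calibration is good to about 2 mm. A picture is of the moment at which its call begins: read the wrist's pose just before it. camera_info takes no time and is no camera call.
- sign_off(): hands the job in, once; it reports no verdict.
The state is a dict: "clock": time; "joints": joint angles; "joint_velocities": joint speeds; "joint_torque": joint torques, N m; "eef_pos": TCP position; "tool_rot": TCP orientation; "wrist_force": force on the tool from outside, world axes, zero at the start; "torque": the same for the moment, N m; "gripper_width": finger opening in m.
Only numpy, scipy, OpenCV 4.12 (cv2) and the standard library are available. Lean on these libraries where they do the work, as an engineer would, in place of code of your own. Each camera call takes 0.05 s, during which the arm holds its last target.

## Working session

There is one attempt and no reset: what is moved stays moved. The work goes in short steps, Python scripts to look and compute and a shell command to move; the robot and the scene stay as the last step left them, time stands still between calls to the robot, and variables do not carry over. Pictures are saved under pics/ and viewed, and the job is handed in when it is done.

```bash
ls; mkdir -p pics
python3 - <<'E'
from workcell import state, grab_frame, camera_info, grasp_offset
import cv2,numpy as np
print(state(), grasp_offset)
for n in ["scene","top"]:
    p,d=grab_frame(n); cv2.imwrite(f"pics/{n}0.png",p); np.save(f"{n}0.npy",d); print(n,camera_info(n))
print(camera_info("wrist"))
E
```

```text
pics
{'clock': 0.0, 'joints': array([-1.34148988e+00,  3.07544878e-01,  1.50764130e+00,  1.71863799e-05,
        1.32839056e+00, -7.35022633e-02]), 'joint_velocities': array([-0.00153847, -0.00095001,  0.00038853,  0.00030148,  0.00111921,
        0.00029787]), 'joint_torque': array([ 9.35538919e-04, -4.57546413e+01, -2.51913071e+01, -1.95382463e-04,
        1.31279594e-02,  9.45799684e-06]), 'eef_pos': array([ 0.17129329, -0.54818379,  0.23040924]), 'tool_rot': array([-6.51101546e-04,  8.05666517e-01, -5.92368533e-01, -7.48526306e-04]), 'wrist_force': array([ 0.9172337 ,  0.06096206, -0.14754173]), 'torque': array([ 0.00859386, -0.0275592 ,  0.05627631]), 'gripper_width': 0.08541628001318799} 0.0187
scene {'mtx': array([[428.13292421,   0.        , 278.50519666],
       [  0.        , 428.13292421, 206.27689305],
       [  0.        ,   0.        ,   1.        ]]), 'origin': array([1.12129502, 0.46858427, 0.87933713]), 'attitude': array([-0.16494532,  0.387553  ,  0.84343432, -0.33348803])}
top {'mtx': array([[406.42306026,   0.        , 283.68362789],
       [  0.        , 406.42306026, 208.47714088],
       [  0.        ,   0.        ,   1.        ]]), 'origin': array([ 0.32923503, -0.05617388,  1.08452015]), 'attitude': array([ 0.06345824, -0.69586338,  0.71280102, -0.0605138 ])}
{'mtx': array([[336.97851665,   0.        , 278.84349724],
       [  0.        , 336.97851665, 211.42022103],
       [  0.        ,   0.        ,   1.        ]]), 'T_tool_cam': array([[ 9.99999761e-01,  4.87974700e-04,  4.89376864e-04,
         1.05626015e-03],
       [-6.09978865e-04,  9.56082741e-01,  2.93096264e-01,
        -7.42588238e-02],
       [-3.24861212e-04, -2.93096493e-01,  9.56082810e-01,
        -1.42282625e-01],
       [ 0.00000000e+00,  0.00000000e+00,  0.00000000e+00,
         1.00000000e+00]])}
```

View pics/scene0.png

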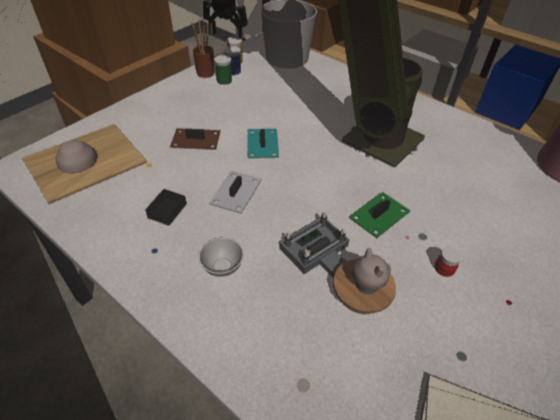

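View pics/top0.png

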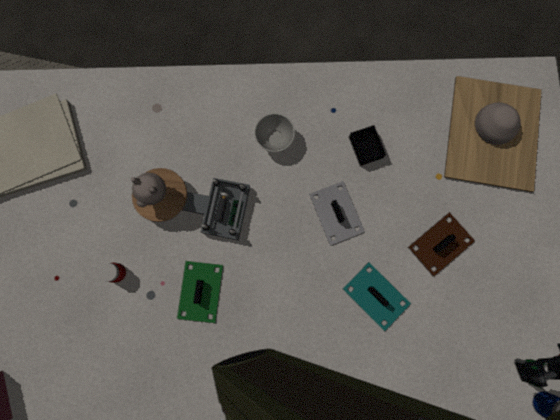

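The scene view shows the silver plate at (236,191) and the box at (315,243). In the top view there are four plate-shaped things:
- silver (337,213)
- green (200,291)
- turquoise (377,297)
- brown (441,244)

Only the silver one is bare aluminium, and the other three colours are excluded by the text. I'll confirm this in an enlarged crop.

```bash
cat > h.py <<'E'
import numpy as np,cv2
from scipy.spatial.transform import Rotation as R
from workcell import state, grab_frame, camera_info
def q2R(q): return R.from_quat([q[1],q[2],q[3],q[0]]).as_matrix()
def cam(n,st=None):
    c=camera_info(n)
    if n=="wrist":
        T=c["T_tool_cam"]; Rt=q2R(st["tool_rot"]); return c["mtx"],Rt@T[:3,3]+np.array(st["eef_pos"]),Rt@T[:3,:3]
    return c["mtx"],np.array(c["origin"]),q2R(c["attitude"])
def ray(C,uv):
    K,o,Rm=C; d=Rm@np.linalg.inv(K)@np.array([uv[0],uv[1],1.]); return o,d
def onz(C,uv,z):
    o,d=ray(C,uv); return o+d*(z-o[2])/d[2]
def dep(C,uv,D):
    o,d=ray(C,uv); return o+d*D[int(round(uv[1])),int(round(uv[0]))]
def tri(C1,u1,C2,u2):
    o1,d1=ray(C1,u1);o2,d2=ray(C2,u2)
    t=np.linalg.lstsq(np.c_[d1,-d2],o2-o1,rcond=None)[0]
    a,b=o1+t[0]*d1,o2+t[1]*d2; return (a+b)/2,np.linalg.norm(a-b)
E
python3 - <<'E'
from h import *
t=cv2.imread("pics/top0.png");s=cv2.imread("pics/scene0.png")
a=cv2.resize(t[165:255,190:380],None,fx=4,fy=4,interpolation=cv2.INTER_CUBIC)
b=cv2.resize(s[160:275,195:355],None,fx=4,fy=4,interpolation=cv2.INTER_CUBIC)
cv2.imwrite("pics/ct.png",cv2.convertScaleAbs(a,alpha=1.6));cv2.imwrite("pics/cs.png",cv2.convertScaleAbs(b,alpha=1.6))
D=np.load("top0.npy");C=cam("top")
for n,uv in dict(plate=(325,205),handle=(338,212),box=(228,208),table=(300,250)).items(): print(n,dep(C,uv,D))
for n,b,lo in (("plate",t,0),):
    pass
E
```

```text
plate [ 0.52738879 -0.16558925  0.00584243]
handle [ 0.50186312 -0.19526896  0.03933272]
box [0.52587725 0.09646211 0.00437782]
table [ 0.40807751 -0.09454378  0.00414322]
```

View pics/ct.png

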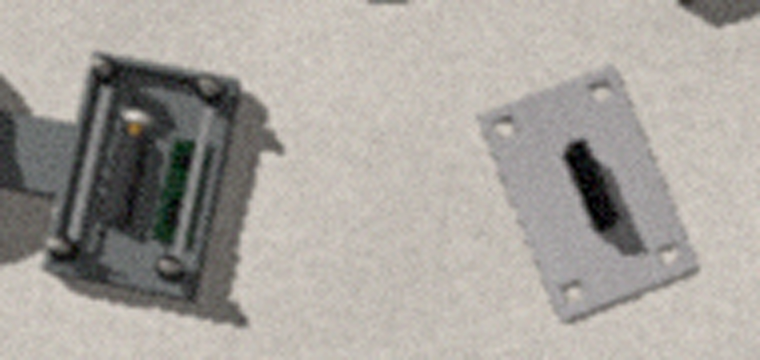

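View pics/cs.png

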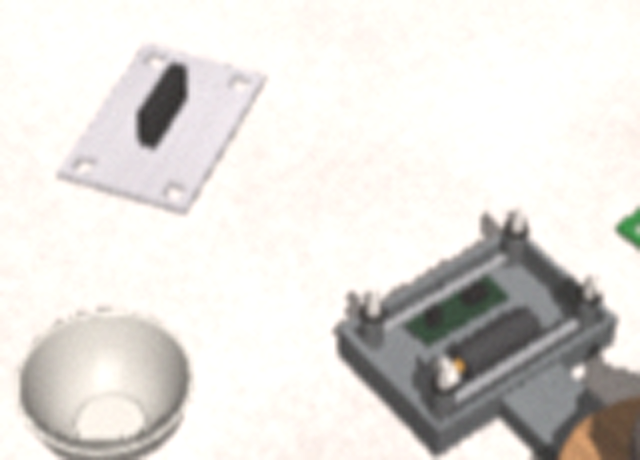

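The crop confirms it: the silver-grey bare plate, with a black handle and four square holes, at top-view (337,213). The box shows four lug tops, and I can match them across both views. Next I'll triangulate.

Run:
```python
from h import *
T=cam("top");S=cam("scene")
f=lambda p:(p[0]/4+190-.375,p[1]/4+165-.375); g=lambda p:(p[0]/4+195-.375,p[1]/4+160-.375)
print("holes")
H=[(505,127),(601,92),(669,256),(572,291)]
HS=[(175,187),(84,163),(156,61),(240,79)]
# pair by proximity after plane cast
PT=np.array([onz(T,f(p),.005) for p in H]);PS=np.array([onz(S,g(p),.005) for p in HS])
print(PT.round(4),PT.mean(0),"\n",PS.round(4),PS.mean(0))
for i,p in enumerate(PT):
    j=np.argmin(np.linalg.norm(PS-p,axis=1)); print(tri(T,f(H[i]),S,g(HS[j])))
print("handle top", onz(T,f((592,187)),.039))
L=[(104,68),(208,83),(170,264),(62,243)];LS=[(447,368),(374,298),(516,214),(590,285)]
P=[]
for a,b in zip(L,LS):
    r=tri(T,f(a),S,g(b));P.append(r[0]);print(r)
P=np.array(P);print(P.mean(0),[np.linalg.norm(P[i]-P[(i+1)%4]) for i in range(4)])
for Q in(PT,P):
    d=(Q[0]+Q[1]-Q[2]-Q[3])[:2] ; print("long axis deg",np.degrees(np.arctan2(d[1],d[0])))
s=state();print(q2R(s["tool_rot"]).round(3))
```

```text
holes
[[ 0.5519 -0.1419  0.005 ]
 [ 0.5746 -0.2081  0.005 ]
 [ 0.4613 -0.2481  0.005 ]
 [ 0.4394 -0.1823  0.005 ]] [ 0.50681193 -0.19511334  0.005     ] 
 [[ 0.5472 -0.1417  0.005 ]
 [ 0.5728 -0.2067  0.005 ]
 [ 0.4616 -0.244   0.005 ]
 [ 0.4344 -0.1828  0.005 ]] [ 0.50402106 -0.19381788  0.005     ]
(array([ 0.55028365, -0.14048617,  0.00866973]), np.float64(0.002866732285670963))
(array([ 0.57376422, -0.20714117,  0.00576779]), np.float64(0.0020372491978155978))
(array([ 0.46063922, -0.24719184,  0.00286375]), np.float64(0.0030875971405440903))
(array([ 0.43828631, -0.18082342,  0.00923306]), np.float64(0.0024782825456410354))
handle top [ 0.50359302 -0.19441398  0.039     ]
(array([0.58509283, 0.12230618, 0.05981497]), np.float64(0.0036531228511024532))
(array([0.57280827, 0.05496021, 0.06148286]), np.float64(0.00429516834196697))
(array([0.45603808, 0.079581  , 0.060852  ]), np.float64(0.003761382473701663))
(array([0.47167854, 0.14908655, 0.05699937]), np.float64(0.0038737827101483794))
[0.52140443 0.10148349 0.0597873 ] [np.float64(0.06847752182656644), np.float64(0.11933926082715067), np.float64(0.0713476516288883), np.float64(0.1165672278108749)]
long axis deg 19.605126068285806
long axis deg -12.58786924430075
[[ 0.298 -0.955 -0.   ]
 [-0.955 -0.298  0.002]
 [-0.002 -0.    -1.   ]]
```

```bash
python3 -m crank '[-2,-3.5,0.4,0,0,0,-2,-3.5,0.4,0,0,0,-2,-3.5,0.4,0,0,0,-2,-3.5,0.4,0,0,0,-2,-3.5,0.4,0,0,0]' 0 30
python3 -m crank '[-2,-3.5,0.4,0,0,0,-2,-3.5,0.4,0,0,0,-2,-3.5,0.4,0,0,0,-2,-3.5,0.4,0,0,0,-2,-3.5,0.4,0,0,0]'
python3 -m crank '[-2,-3.5,0.4,0,0,-0.02,-2,-3.5,0.4,0,0,-0.02,0,0,0,0,0,0,0,0,0,0,0,0]'
python3 - <<'E'
from h import *
s=state();p,d=grab_frame("wrist");cv2.imwrite("pics/w1.png",p);np.save("w1.npy",d)
import pickle;pickle.dump(s,open("w1.pkl","wb"))
print(s["clock"],s["eef_pos"],q2R(s["tool_rot"]).round(4),s["joint_velocities"].round(3))
E
```

```text
clock: 0.52
eef_pos: [0.3092, -0.3995, 0.2107]
tool_rot: [-0.0, 0.805, -0.593, -0.0]
wrist_force: [0.2, -0.3, 0.4]
gripper_width: 0.0855
clock: 0.93
eef_pos: [0.4466, -0.2517, 0.1909]
tool_rot: [0.0, 0.806, -0.592, -0.0]
wrist_force: [-0.1, -0.4, 0.5]
gripper_width: 0.0856
clock: 1.27
eef_pos: [0.501, -0.192, 0.1825]
tool_rot: [0.0, 0.819, -0.574, -0.001]
wrist_force: [-0.0, -0.9, -0.1]
gripper_width: 0.0854
1.2667 [ 0.50097328 -0.19197078  0.18253312] [[ 3.404e-01 -9.403e-01 -1.400e-03]
 [-9.403e-01 -3.404e-01  5.000e-04]
 [-1.000e-03  1.100e-03 -1.000e+00]] [-0.056 -0.017  0.014 -0.022  0.008 -0.007]
```

View pics/w1.png

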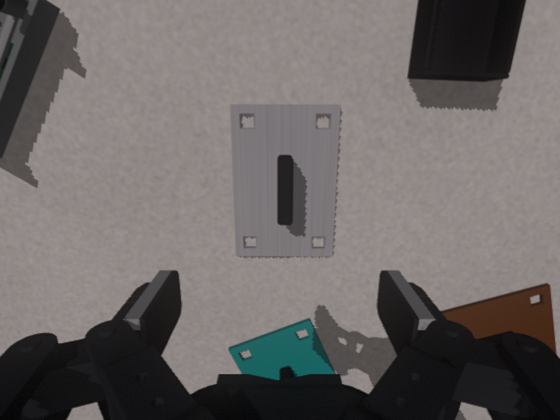

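The wrist view shows the silver plate with corners at about (231,104), (341,104), (333,257) and (236,257). The holes are at (248,121), (322,121), (250,242) and (318,242), and the handle is at (285,190). Next I'll extract the contours.

Run:
```python
from h import *
import pickle
s=pickle.load(open("w1.pkl","rb"));p=cv2.imread("pics/w1.png");d=np.load("w1.npy");C=cam("wrist",s)
Hh=[]
g=cv2.cvtColor(p,cv2.COLOR_BGR2GRAY)
for (u,v) in [(248,121),(322,121),(318,242),(250,242)]:
    w=p[v-14:v+15,u-14:u+15].astype(float); sat=w[:,:,2]-w[:,:,0]  # table warm vs plate neutral
    gg=cv2.GaussianBlur(g[v-14:v+15,u-14:u+15],(0,0),1)
    b,m=cv2.threshold(gg,0,255,cv2.THRESH_OTSU)
    n,l,st,c=cv2.connectedComponentsWithStats(m)
    k=[i for i in range(1,n) if 30<st[i,4]<300]; 
    print([ (st[i].tolist(),c[i].round(1).tolist()) for i in k])
    i=min(k,key=lambda i:np.hypot(*(c[i]-14))); uv=c[i]+[u-14,v-14]; Hh.append(onz(C,uv,.004))
Hh=np.array(Hh);c=Hh.mean(0);print(Hh.round(4),c,[round(np.linalg.norm(Hh[i]-Hh[(i+1)%4]),4) for i in range(4)])
a=(Hh[0]+Hh[1]-Hh[2]-Hh[3]);print("long",np.degrees(np.arctan2(a[1],a[0])))
m=((g<40)).astype(np.uint8);n,l,st,cc=cv2.connectedComponentsWithStats(m[130:250,260:320])
i=1+np.argmax(st[1:,4]);pts=np.argwhere(l==i)[:,::-1]+[260,130]
rt=cv2.minAreaRect(pts.astype(np.float32));print(rt)
ch=onz(C,rt[0],.037);print("handle",ch, "depth",dep(C,rt[0],d),"plate depth",dep(C,(255,180),d),"table",dep(C,(200,180),d))
Rt=q2R(s["tool_rot"]);print("delta tool cm",100*Rt.T@(c-s["eef_pos"]),100*Rt.T@(ch-s["eef_pos"]))
```

```text
[]Traceback (most recent call last):
  File "<stdin>", line 13, in <module>
ValueError: min() iterable argument is empty
```

```bash
cat > m1.py <<'E'
from h import *
import pickle
s=pickle.load(open("w1.pkl","rb"));p=cv2.imread("pics/w1.png");d=np.load("w1.npy");C=cam("wrist",s)
g=cv2.cvtColor(p,cv2.COLOR_BGR2GRAY)
f=cv2.GaussianBlur(p,(0,0),.8).astype(float)
for q in [(255,180),(200,180),(248,121)]: print(p[q[1],q[0]])
w=f[:,:,2]-f[:,:,0]+0
H=[]
for (u,v) in [(248,121),(322,121),(318,242),(250,242)]:
    W=g[v-8:v+9,u-8:u+9].astype(float); ref=np.median(g[150:230,240:270]); 
    k=np.clip(np.abs(W-ref)-10,0,None); y,x=np.mgrid[v-8:v+9,u-8:u+9]
    uv=np.array([(k*x).sum(),(k*y).sum()])/k.sum(); print(uv.round(1)); H.append(onz(C,uv,.004))
H=np.array(H);c=H.mean(0);print(H.round(4),c,[round(np.linalg.norm(H[i]-H[(i+1)%4]),4) for i in range(4)])
a=(H[0]+H[1]-H[2]-H[3]);print("long",np.degrees(np.arctan2(a[1],a[0])))
n,l,st,cc=cv2.connectedComponentsWithStats((g<40).astype(np.uint8)[130:250,260:320])
i=1+np.argmax(st[1:,4]);pts=np.argwhere(l==i)[:,::-1]+[260,130]
rt=cv2.minAreaRect(pts.astype(np.float32));print(rt)
ch=onz(C,rt[0],.037);print("handle",ch, "depth",dep(C,rt[0],d),"plate depth",dep(C,(255,180),d),"table",dep(C,(200,180),d))
Rt=q2R(s["tool_rot"]);print("delta tool cm",100*Rt.T@(c-s["eef_pos"]),100*Rt.T@(ch-s["eef_pos"]))
E
python3 m1.py
```

```text
[122 119 124]
[132 134 141]
[136 138 146]
[245.  118.9]
[322.4 118.4]
[317.6 242.3]
[248.1 241.8]
[[ 0.5514 -0.1417  0.004 ]
 [ 0.576  -0.2083  0.004 ]
 [ 0.4609 -0.2498  0.004 ]
 [ 0.4371 -0.1827  0.004 ]] [ 0.50635801 -0.19562247  0.004     ] [np.float64(0.071), np.float64(0.1224), np.float64(0.0712), np.float64(0.1215)]
long 19.75953165805535
((285.0, 190.0), (68.0, 14.0), 90.0)
handle [ 0.50828998 -0.19615045  0.037     ] depth [ 0.50865174 -0.1959875   0.0386518 ] plate depth [ 0.50066686 -0.16866467  0.00485663] table [ 4.81334255e-01 -1.18064597e-01  4.70063916e-04]
delta tool cm [ 0.54408966 -0.40159448 17.85235989] [ 0.65626868 -0.56166889 14.55207129]
```

Plate and handle measurements agree with the stated sizes: 71 × 122 mm hole spacing, handle top at 38.7 mm. Before lifting I'll use the wrist camera on the box, because the held plate would block that view later.

```bash
python3 -m crank '[-3.4,-1.5,-0.2,0,0,0,-3.4,-1.5,-0.2,0,0,0,-3.4,-1.5,-0.2,0,0,0,-3.4,-1.5,-0.2,0,0,0,-3.4,-1.5,-0.2,0,0,0]'
python3 -m crank '[-1.7,-0.7,0,0,0,0,0,0,0,0,0,0,0,0,0,0,0,0]'
cat > snap.py <<'E'
import sys,pickle
from h import *
n=sys.argv[1];s=state();p,d=grab_frame("wrist");cv2.imwrite(f"pics/{n}.png",p);np.save(f"{n}.npy",d);pickle.dump(s,open(f"{n}.pkl","wb"));print(s["clock"],s["eef_pos"],abs(s["joint_velocities"]).max())
E
python3 snap.py w2
python3 -m crank '[-3.2,-1.4,-0.2,0,0,0,-3.2,-1.4,0,0,0,0,0,0,0,0,0,0,0,0,0,0,0,0]'
python3 snap.py w3
```

```text
clock: 1.73
eef_pos: [0.5127, -0.0092, 0.1935]
tool_rot: [0.0, 0.816, -0.578, -0.0]
wrist_force: [0.9, 0.1, 0.1]
gripper_width: 0.0855
clock: 1.98
eef_pos: [0.5139, 0.0088, 0.1934]
tool_rot: [0.0, 0.817, -0.576, 0.0]
wrist_force: [0.4, -0.6, -0.1]
gripper_width: 0.0854
1.9833 [0.51394928 0.00883089 0.19341739] 0.029332151246772555
clock: 2.37
eef_pos: [0.5195, 0.0785, 0.1952]
tool_rot: [0.0, 0.817, -0.576, 0.0]
wrist_force: [0.6, -0.6, 0.1]
gripper_width: 0.0851
2.3667 [0.51951982 0.07848259 0.195218  ] 0.03012164310986301
```

View pics/w2.png

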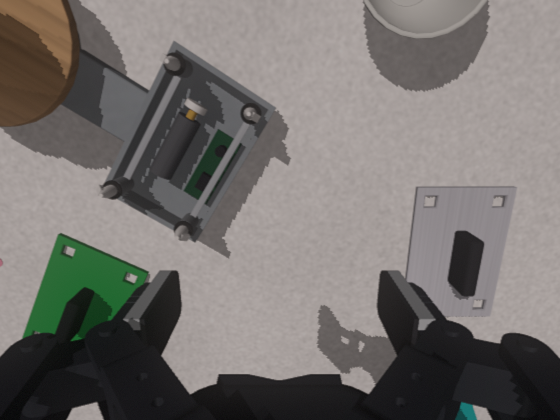

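View pics/w3.png

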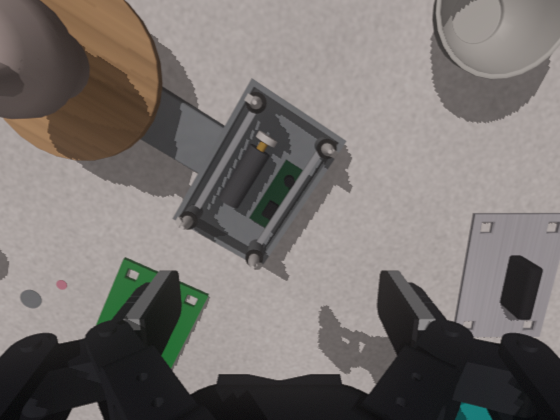

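Both wrist views show the box with its lugs. In w2 they are near (173,62), (250,114), (183,231) and (110,189). In w3 they are near (255,101), (327,149), (254,258) and (188,221). I'll enlarge these to pick the tips and look at the washers.

Run:
```python
import cv2,numpy as np
for n,P in (("w2",[(173,62),(250,114),(183,231),(110,189)]),("w3",[(255,101),(327,149),(254,258),(188,221)])):
    p=cv2.imread(f"pics/{n}.png")
    t=[]
    for u,v in P:
        c=cv2.resize(p[v-16:v+17,u-16:u+17],None,fx=11,fy=11,interpolation=cv2.INTER_NEAREST)
        t.append(cv2.convertScaleAbs(c,alpha=1.5)[:, :363])
    a=np.vstack([np.hstack(t[:2]),np.hstack(t[2:])]);cv2.imwrite(f"pics/{n}z.png",cv2.resize(a,(594,594),interpolation=cv2.INTER_AREA))
```

```text
(no output)
```

View pics/w2z.png

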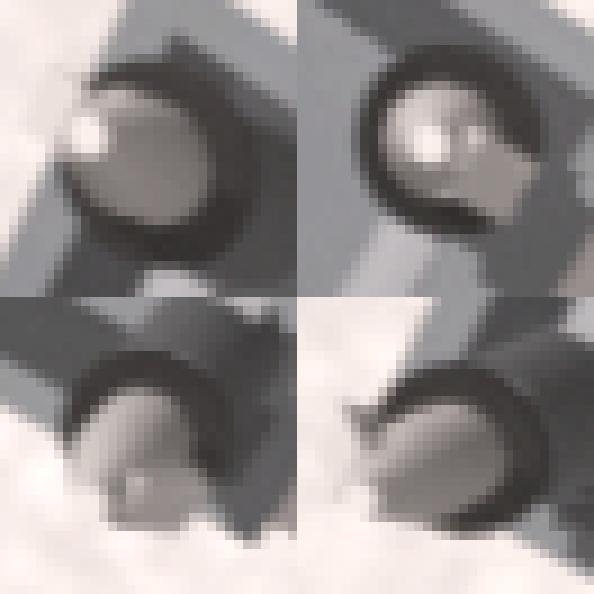

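View pics/w3z.png

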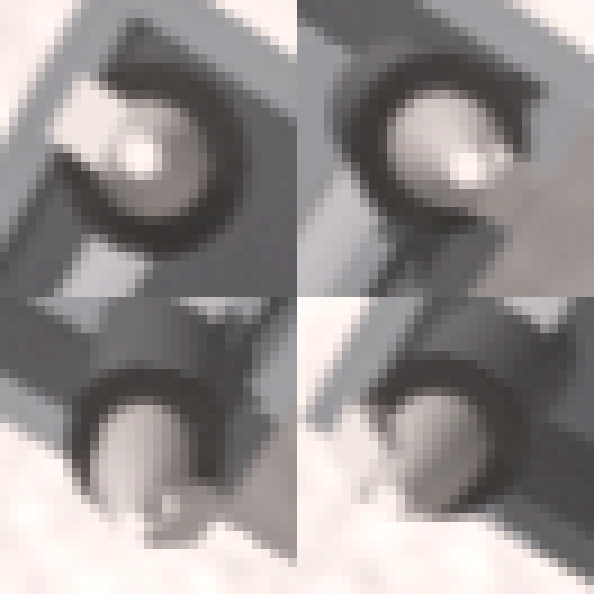

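Run:
```python
from h import *
import pickle
W={n:cam("wrist",pickle.load(open(n+".pkl","rb"))) for n in("w2","w3")}
rings={"w3":[(255,101,157,160),(327,149,145,138),(254,258,148,158),(188,221,146,148)]}
for n in ("w2","w3"):
    D=np.load(n+".npy");C=W[n];K,o,Rm=C
    v,u=np.mgrid[0:420,0:560];X=np.stack([(u-K[0,2])/K[0,0]*D,(v-K[1,2])/K[1,1]*D,D],-1)@Rm.T+o
    P=X[(D>0.05)]
    print(n,"table z",np.median(P[(abs(P[:,0]-.42)<.03)&(abs(P[:,1]-.0)<.03)][:,2]))
    for c in [(.585,.1223),(.573,.055),(.456,.0796),(.4717,.149)]:
        q=P[np.hypot(P[:,0]-c[0],P[:,1]-c[1])<.012]
        h,e=np.histogram(q[:,2],bins=np.arange(.0,.08,.003)); print([(round(e[i]*1000),int(h[i])) for i in range(len(h)) if h[i]])
        t=q[q[:,2]>q[:,2].max()-.006];print("  top",q[:,2].max().round(4),t[:,:2].mean(0).round(4))
```

```text
w2 table z -0.0001856193682381324
[(0, 1), (3, 271), (6, 10), (15, 3), (18, 13), (21, 24), (24, 70), (27, 21), (30, 17), (33, 16), (36, 19), (39, 14), (42, 3), (45, 71), (48, 159), (51, 11), (54, 21), (57, 58), (60, 61), (63, 46), (66, 19)]
  top 0.0681 [0.5876 0.1221]
[(0, 2), (3, 124), (6, 8), (18, 2), (21, 2), (24, 16), (27, 28), (45, 61), (48, 130), (51, 1), (54, 5), (57, 54), (60, 56), (63, 33), (66, 17)]
  top 0.0681 [0.5722 0.0527]
[(3, 165), (6, 4), (18, 11), (21, 8), (24, 52), (27, 35), (30, 14), (33, 22), (36, 20), (39, 23), (42, 11), (45, 40), (48, 91), (51, 16), (54, 18), (57, 49), (60, 47), (63, 31), (66, 13)]
  top 0.0681 [0.456  0.0788]
[(0, 3), (3, 184), (6, 18), (9, 10), (12, 12), (15, 8), (18, 25), (21, 35), (24, 72), (27, 55), (30, 28), (33, 25), (36, 31), (39, 20), (42, 22), (45, 55), (48, 125), (51, 17), (54, 32), (57, 49), (60, 53), (63, 31), (66, 18)]
  top 0.0681 [0.4715 0.1478]
w3 table z -0.00014904094270321022
[(0, 3), (3, 142), (6, 14), (15, 1), (18, 3), (21, 3), (24, 46), (27, 8), (45, 51), (48, 144), (51, 1), (54, 5), (57, 53), (60, 59), (63, 37), (66, 17)]
  top 0.0685 [0.5878 0.1226]
[(0, 2), (3, 202), (6, 8), (9, 1), (15, 1), (18, 5), (21, 13), (24, 26), (27, 36), (30, 7), (33, 7), (36, 6), (45, 42), (48, 135), (51, 8), (54, 10), (57, 42), (60, 55), (63, 28), (66, 20)]
  top 0.0685 [0.5724 0.0537]
[(3, 163), (6, 9), (9, 5), (12, 6), (15, 7), (18, 12), (21, 20), (24, 53), (27, 32), (30, 17), (33, 18), (36, 19), (39, 18), (42, 11), (45, 33), (48, 97), (51, 14), (54, 25), (57, 42), (60, 36), (63, 30), (66, 13)]
  top 0.0685 [0.4561 0.0794]
[(3, 158), (6, 12), (9, 3), (12, 4), (15, 5), (18, 15), (21, 12), (24, 61), (27, 48), (30, 20), (33, 19), (36, 15), (39, 24), (42, 8), (45, 35), (48, 105), (51, 13), (54, 22), (57, 48), (60, 46), (63, 29), (66, 12)]
  top 0.0681 [0.4714 0.1486]
```

Run:
```python
from h import *
import pickle
from scipy.optimize import least_squares
W={n:cam("wrist",pickle.load(open(n+".pkl","rb"))) for n in("w2","w3")}
c0=[(.587,.1225),(.5723,.0533),(.456,.0793),(.4714,.1484)]
allc={}
for n in W:
    D=np.load(n+".npy");C=W[n];K,o,Rm=C
    v,u=np.mgrid[0:420,0:560];X=np.stack([(u-K[0,2])/K[0,0]*D,(v-K[1,2])/K[1,1]*D,D],-1)@Rm.T+o
    P=X[(D>0.05)];L=[]
    for c in c0:
        q=P[np.hypot(P[:,0]-c[0],P[:,1]-c[1])<.013]
        r=q[(q[:,2]>.0465)&(q[:,2]<.0505)];z=np.median(r[:,2])
        # outer ring points: by angle keep max radius
        a=np.round(np.degrees(np.arctan2(r[:,1]-c[1],r[:,0]-c[0]))/15);e=np.array([r[a==k][np.argmax(np.hypot(*(r[a==k][:,:2]-c).T))][:2] for k in np.unique(a)])
        f=least_squares(lambda x:np.hypot(*(e-x[:2]).T)-.0083,c,loss="soft_l1",f_scale=.0005)
        t=q[q[:,2]>.061];L.append(np.r_[f.x,z]);print(n,L[-1].round(4),"tip",t[:,:2].mean(0).round(4),t[:,2].max().round(4))
    L=np.array(L);allc[n]=L
    a=L[0]+L[1]-L[2]-L[3];print("ctr",L.mean(0).round(4),"deg",np.degrees(np.arctan2(a[1],a[0])),[round(np.linalg.norm(L[i,:2]-L[(i+1)%4,:2]),4) for i in range(4)])
# two-view heights from ring pixels
w=lambda b,x,y:(b[0]-16+x/9-.5,b[1]-16+y/9-.5)
B2=[(173,62),(250,114),(183,231),(110,189)];B3=[(255,101),(327,149),(254,258),(188,221)]
# ring centres picked in tiles
r2=[(155,163),(153,138),(148,137),(157,155)];r3=[(157,160),(145,138),(148,158),(146,148)]
for i in range(4): print("tri",tri(W["w2"],w(B2[i],*r2[i]),W["w3"],w(B3[i],*r3[i])))
```

```text
w2 [0.5876 0.1219 0.0484] tip [0.5876 0.122 ] 0.0681
w2 [0.5725 0.0538 0.0483] tip [0.5723 0.0525] 0.0681
w2 [0.4556 0.0797 0.0484] tip [0.4559 0.0784] 0.0681
w2 [0.4706 0.1477 0.0484] tip [0.4715 0.1478] 0.0681
ctr [0.5216 0.1008 0.0484] deg -12.480980097772393 [np.float64(0.0698), np.float64(0.1197), np.float64(0.0696), np.float64(0.1198)]
w3 [0.5875 0.1221 0.0484] tip [0.5877 0.1227] 0.0685
w3 [0.5724 0.0539 0.0484] tip [0.5725 0.0534] 0.0685
w3 [0.4556 0.0797 0.0485] tip [0.4563 0.0791] 0.0685
w3 [0.4706 0.1478 0.0486] tip [0.4717 0.1485] 0.0681
ctr [0.5215 0.1009 0.0485] deg -12.430244045885411 [np.float64(0.0698), np.float64(0.1196), np.float64(0.0698), np.float64(0.1197)]
tri (array([0.58778167, 0.12133282, 0.04934181]), np.float64(2.9034173041040867e-05))
tri (array([0.57296752, 0.05320785, 0.04805732]), np.float64(0.00019760967083439401))
tri (array([0.45573439, 0.07876085, 0.04991179]), np.float64(0.0010487750565525695))
tri (array([0.47162896, 0.14649281, 0.05169487]), np.float64(0.0003508407414840755))
```

```bash
cat > plate.py <<'E'
from h import *
import pickle,sys
def cloud(n):
    s=pickle.load(open(n+".pkl","rb"));C=cam("wrist",s);D=np.load(n+".npy");K,o,Rm=C
    v,u=np.mgrid[0:420,0:560];X=np.stack([(u-K[0,2])/K[0,0]*D,(v-K[1,2])/K[1,1]*D,D],-1)@Rm.T+o
    return s,X[D>.05]
E
python3 - <<'E'
from plate import *
s,P=cloud("w1")
q=P[np.hypot(P[:,0]-.507,P[:,1]+.196)<.11]
pl=q[(q[:,2]>.003)&(q[:,2]<.02)];r=cv2.minAreaRect((pl[:,:2]*1000).astype(np.float32));print(r, np.median(pl[:,2]))
h=q[q[:,2]>.034];r=cv2.minAreaRect((h[:,:2]*1000).astype(np.float32));print(r,np.median(h[:,2]))
s=state();Rt=q2R(s["tool_rot"]);x=Rt[:,0];print("tool x deg",np.degrees(np.arctan2(x[1],x[0])))
print(100*Rt.T@(np.array([.507,-.196,.05])-s["eef_pos"]))
E
```

```text
((505.60870361328125, -196.40249633789062), (149.67872619628906, 100.26905822753906), 19.82192611694336) 0.004769564421475164
((503.9418640136719, -192.627197265625), (59.090763092041016, 147.89462280273438), 33.222434997558594) 0.25250398322821593
tool x deg -70.39888030040004
[25.36254036 10.33370447 14.54427671]
```

```bash
python3 -m crank '[3.17,1.31,1.4,0,0,0,3.17,1.31,1.4,0,0,0,3.17,1.31,1.4,0,0,0,3.17,1.31,1.4,0,0,0,3.17,1.31,1.4,0,0,0]'
python3 -m crank '[3.17,1.31,1.4,0,0,0,3.17,1.31,1.4,0,0,0,3.17,1.31,1.4,0,0,0.01,0,0,0,0,0,0,0,0,0,0,0,0]'
python3 - <<'E'
from h import *
s=state();Rt=q2R(s["tool_rot"]);x=Rt[:,0];print("tool x deg",np.degrees(np.arctan2(x[1],x[0])))
print(100*Rt.T@(np.array([.5056,-.1964,.011])-s["eef_pos"]))
E
```

```text
clock: 2.83
eef_pos: [0.5099, -0.0956, 0.1248]
tool_rot: [0.0, 0.817, -0.577, 0.0]
wrist_force: [0.2, 0.4, -0.6]
gripper_width: 0.0854
clock: 3.25
eef_pos: [0.5041, -0.1983, 0.0823]
tool_rot: [0.001, 0.813, -0.583, -0.001]
wrist_force: [-0.3, 0.3, -0.2]
gripper_width: 0.0854
tool x deg -71.29192677447053
[-0.1267344  -0.21989318  7.12496878]
```

```bash
python3 -m crank '[-0.1,-0.2,2.2,0,0,-0.018,0,0,2.2,0,0,0,0,0,2,0,0,0,0,0,0.7,0,0,0,0,0,0,0,0,0]'
python3 -m crank '[0,0,0,0,0,0]'
python3 -m crank '[0,0,0,0,0,0,0,0,0,0,0,0,0,0,0,0,0,0,0,0,0,0,0,0,0,0,0,0,0,0]' 255 60
python3 -m crank '[0,0,0,0,0,0,0,0,0,0,0,0,0,0,0,0,0,0]'
python3 snap.py w4
```

```text
clock: 3.67
eef_pos: [0.5057, -0.1923, 0.0111]
tool_rot: [0.0, 0.82, -0.573, -0.002]
wrist_force: [-0.1, 0.2, 0.1]
gripper_width: 0.0854
clock: 3.75
eef_pos: [0.5074, -0.193, 0.0127]
tool_rot: [0.0, 0.82, -0.573, -0.0]
wrist_force: [0.1, 0.5, 0.1]
gripper_width: 0.0853
clock: 4.17
eef_pos: [0.5078, -0.1932, 0.0129]
tool_rot: [-0.0, 0.82, -0.573, 0.001]
wrist_force: [-0.5, 0.4, -0.5]
gripper_width: 0.0256
clock: 4.42
eef_pos: [0.508, -0.1934, 0.0129]
tool_rot: [-0.0, 0.82, -0.573, 0.001]
wrist_force: [0.4, -0.0, 6.1]
gripper_width: 0.0129
4.4167 [ 0.50803199 -0.19335486  0.01289063] 0.0012626687447643504
```

View pics/w4.png

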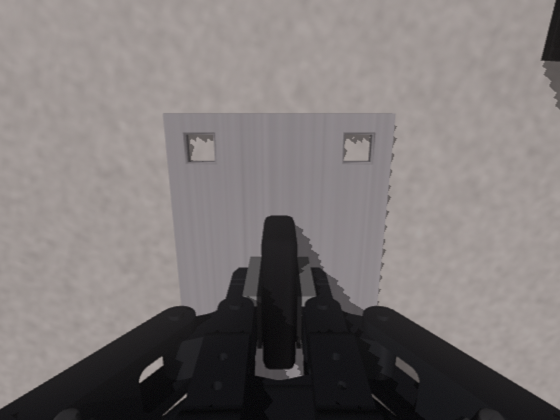

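The handle is gripped (12.9 mm). The plate lies square in the view, with front holes at (202,148) and (357,148). Next: lift, then check the hold.

```bash
python3 -m crank '[0,0,-1.5,0,0,0,0,0,-3.5,0,0,0,0,0,-3.5,0,0,0,0,0,-1.5,0,0,0,0,0,0,0,0,0]'
python3 -m crank '[0,0,0,0,0,0,0,0,0,0,0,0]'
python3 snap.py w5
cat > held.py <<'E'
from h import *
import pickle,sys
n=sys.argv[1]
s=pickle.load(open(n+".pkl","rb"));D=np.load(n+".npy");p=cv2.imread(f"pics/{n}.png")
c=camera_info("wrist");K=c["mtx"];T=c["T_tool_cam"]
v,u=np.mgrid[0:420,0:560];X=np.stack([(u-K[0,2])/K[0,0]*D,(v-K[1,2])/K[1,1]*D,D],-1)@T[:3,:3].T+T[:3,3]
# plate top in tool frame (mm)
m=(D>.05)&(X[:,:,2]>-.002)&(X[:,:,2]<.02)&(v<300)&(abs(X[:,:,0])<.06)&(X[:,:,1]<-.025)
q=X[m]*1000
A=np.c_[q[:,0],q[:,1],np.ones(len(q))];cf=np.linalg.lstsq(A,q[:,2],rcond=None)[0]
r=q[:,2]-A@cf;k=abs(r)<1.2;cf=np.linalg.lstsq(A[k],q[k,2],rcond=None)[0];q=q[k]
print("plane tilt x,y rad",cf[0],cf[1],"z at axis",cf[2],len(q))
# edges: left/right x as a function of y, front y
rows=[]
for y in np.arange(-70,-30,2.):
    b=q[abs(q[:,1]-y)<1]
    if len(b)>20: rows.append((y,b[:,0].min(),b[:,0].max()))
rows=np.array(rows)
mid=(rows[:,1]+rows[:,2])/2; print("width",np.median(rows[:,2]-rows[:,1]))
pf=np.polyfit(rows[:,0],mid,1);print("centreline x at y=0 mm",pf[1],"yaw(tool) of long axis: dx/dy",pf[0])
fr=[q[abs(q[:,0]-x)<1][:,1].min() for x in np.arange(-40,41,4.)];print("front y", np.median(fr),"-> centre y",np.median(fr)+75,"front slope",np.polyfit(np.arange(-40,41,4.),fr,1)[0])
# holes: no-plate pixels inside
sx,sy=2,2
for x0 in(-35,35):
    x0=x0+pf[1]
    mm=(abs(X[:,:,0]*1000-x0)<60)
    # pixel-wise: ray cast onto plate plane
    Rc=np.stack([(u-K[0,2])/K[0,0],(v-K[1,2])/K[1,1],np.ones_like(u,float)],-1)@T[:3,:3].T; o=T[:3,3]*1000
    t=(cf[2]-o[2]+cf[0]*o[0]+cf[1]*o[1])/(Rc[:,:,2]-cf[0]*Rc[:,:,0]-cf[1]*Rc[:,:,1]);Y=o+Rc*t[:,:,None]
    yc=np.median(fr)+15
    w=(abs(Y[:,:,0]-x0)<9)&(abs(Y[:,:,1]-yc)<9)
    off=w&(X[:,:,2]*1000>cf[2]+2.)
    print("hole",Y[off][:,:2].min(0),Y[off][:,:2].max(0),(Y[off][:,:2].min(0)+Y[off][:,:2].max(0))/2)
E
python3 held.py w4;python3 held.py w5
```

```text
clock: 4.88
eef_pos: [0.5099, -0.1942, 0.1157]
tool_rot: [-0.001, 0.82, -0.573, 0.004]
wrist_force: [1.2, -0.2, -2.2]
gripper_width: 0.013
clock: 5.05
eef_pos: [0.506, -0.1924, 0.1107]
tool_rot: [0.0, 0.82, -0.573, -0.002]
wrist_force: [-0.6, -0.1, -2.3]
gripper_width: 0.0133
5.05 [ 0.50598571 -0.19236386  0.11066619] 0.016627733535802627
plane tilt x,y rad -0.0007905643713666759 -0.0732380784734305 z at axis 5.86736317653368 31205
width 100.1452544195065
centreline x at y=0 mm 2.079627767990588 yaw(tool) of long axis: dx/dy 0.03348855171272462
front y -116.32380681719455 -> centre y -41.32380681719455 front slope -0.00029735875417704233
hole [ -41.92017511 -110.08509403] [-23.93183783 -92.45777093] [ -32.92600647 -101.27143248]
hole [  28.08381818 -110.12023605] [ 46.07932197 -92.4964941 ] [  37.08157008 -101.30836508]
plane tilt x,y rad 0.0003427894591978978 -0.003782050013464794 z at axis 8.037244204839121 20573
width 99.96443655324809
centreline x at y=0 mm 0.9933904211883962 yaw(tool) of long axis: dx/dy 0.001506330020520363
front y -72.21219151910407 -> centre y 2.787808480895933 front slope -0.0005315587743640995
hole [-39.80964213 -63.38187648] [-27.4993588  -51.15620493] [-33.65450047 -57.26904071]
hole [ 29.07914441 -63.84533512] [ 41.76710353 -51.19296237] [ 35.42312397 -57.51914874]
```

View pics/w5.png

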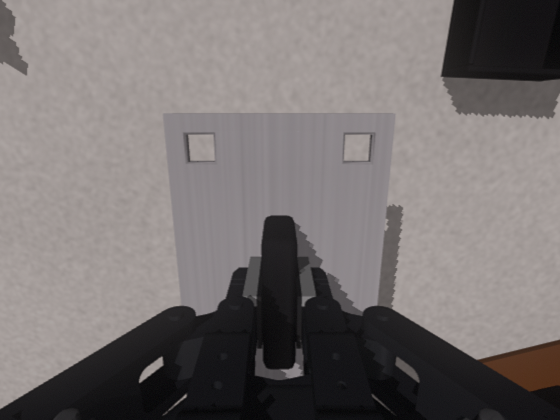

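The hold is level (tilt under 0.004 rad). In the tool frame the plate centre is at (+0.9, +2.6) mm, with its underside 13.0 mm beyond the TCP. Next I carry it over the box and turn it.

```bash
python3 -m crank '[-3.3,-1.45,0,0,0,0,-3.3,-1.45,0,0,0,0,-3.3,-1.45,0,0,0,0,-3.3,-1.45,0,0,0,0,-3.3,-1.45,0,0,0,0]'
python3 -m crank '[-3.3,-1.45,0,0,0,0,-3.3,-1.45,0,0,0,0,-2.4,-1.1,0,0,0,0,-1.4,-0.6,0,0,0,0.05,0,0,0,0,0,0.1]'
python3 -m crank '[0,0,0,0,0,0.12,0,0,0,0,0,0.12,0,0,0,0,0,0.12,0,0,0,0,0,0.05,0,0,0,0,0,0]'
python3 -m crank '[0,0,0,0,0,0,0,0,0,0,0,0]'
cat > goal.py <<'E'
from h import *
s=state();Rt=q2R(s["tool_rot"]);x=Rt[:,0];B=np.array([.5216,.1008,.0485]);off=np.array([.0009,.0026,.013])
u=s["eef_pos"]+Rt@off
print("t",s["clock"],"yaw err world deg (need)", -102.45-np.degrees(np.arctan2(x[1],x[0])),"tilt",Rt[2,:2].round(4),"plate underside z",u[2].round(4),"need tool mm",(1000*Rt.T@(B-u)).round(2),"F",s["wrist_force"].round(1),"tau",s["torque"].round(2),"w",s["gripper_width"].round(4),"v",abs(s["joint_velocities"]).max().round(3))
E
python3 goal.py
```

```text
clock: 5.52
eef_pos: [0.5171, -0.0117, 0.1101]
tool_rot: [0.001, 0.819, -0.573, -0.002]
wrist_force: [0.9, 0.1, -2.0]
gripper_width: 0.0129
clock: 5.93
eef_pos: [0.5251, 0.1037, 0.1101]
tool_rot: [0.001, 0.775, -0.632, -0.002]
wrist_force: [0.8, -0.6, -2.2]
gripper_width: 0.013
clock: 6.35
eef_pos: [0.5248, 0.1002, 0.1101]
tool_rot: [-0.002, -0.629, 0.777, 0.001]
wrist_force: [-0.4, 0.0, -2.4]
gripper_width: 0.0131
clock: 6.52
eef_pos: [0.5255, 0.1001, 0.1111]
tool_rot: [-0.001, -0.63, 0.777, 0.001]
wrist_force: [-0.2, 0.7, -2.9]
gripper_width: 0.0126Traceback (most recent call last):
  File "goal.py", line 4, in <module>
    print("t",s["clock"],"yaw err world deg (need)", -102.45-np.degrees(np.arctan2(x[1],x[0])),"tilt",Rt[2,:2].round(4),"plate underside z",u[2].round(4),"need tool mm",(1000*Rt.T@(B-u)).round(2),"F",s["wrist_force"].round(1),"tau",s["torque"].round(2),"w",s["gripper_width"].round(4),"v",abs(s["joint_velocities"]).max().round(3))
                                                                                                                                                                                                                                                                 ^^^^^^^^^^^^^^^^^^^^^^^^
AttributeError: 'float' object has no attribute 'round'
```

```bash
sed -i 's/s\["gripper_width"\].round(4)/round(s["gripper_width"],4)/' goal.py; python3 goal.py
```

```text
t 6.5167 yaw err world deg (need) -0.546242632005999 tilt [0.0008 0.0023] plate underside z 0.0981 need tool mm [-0.79  1.25 49.63] F [-0.2  0.7 -2.9] tau [-0.    0.03 -0.02] w 0.0126 v 0.008
```

```bash
python3 -m crank '[-0.08,0.12,1.2,0,0,0.0095,0,0,1.1,0,0,0,0,0,0,0,0,0,0,0,0,0,0,0]'; python3 goal.py;python3 goal.py; python3 snap.py w6; python3 held.py w6
python3 - <<'E'
from h import *
p,d=grab_frame("scene");cv2.imwrite("pics/s6.png",cv2.resize(p[170:300,240:400],None,fx=4,fy=4,interpolation=cv2.INTER_CUBIC))
E
```

```text
clock: 6.85
eef_pos: [0.5245, 0.1012, 0.0886]
tool_rot: [-0.001, -0.626, 0.78, 0.001]
wrist_force: [-0.1, -1.0, -1.5]
gripper_width: 0.0131
t 6.85 yaw err world deg (need) 0.04534538163927948 tilt [0.0007 0.0022] plate underside z 0.0756 need tool mm [ 0.04  0.07 27.07] F [-0.1 -1.  -1.5] tau [-0.08  0.    0.03] w 0.0131 v 0.023
t 6.85 yaw err world deg (need) 0.04534538163927948 tilt [0.0007 0.0022] plate underside z 0.0756 need tool mm [ 0.04  0.07 27.07] F [-0.1 -1.  -1.5] tau [-0.08  0.    0.03] w 0.0131 v 0.023
6.85 [0.52450594 0.10115006 0.08856756] 0.02304946638324159
plane tilt x,y rad -3.619267914944667e-05 -0.0027085137941458004 z at axis 8.086782775228318 20855
width 100.0718333501199
centreline x at y=0 mm 1.144855838057214 yaw(tool) of long axis: dx/dy 0.0020575205077555535
front y -72.87285313830483 -> centre y 2.1271468616951665 front slope -0.0006439820154370152
hole [-42.17893619 -64.04316562] [-27.77545149 -52.26144625] [-34.97719384 -58.15230593]
hole [ 29.79291353 -64.5071546 ] [ 42.42308858 -51.40466377] [ 36.10800106 -57.95590918]
```

View pics/w6.png

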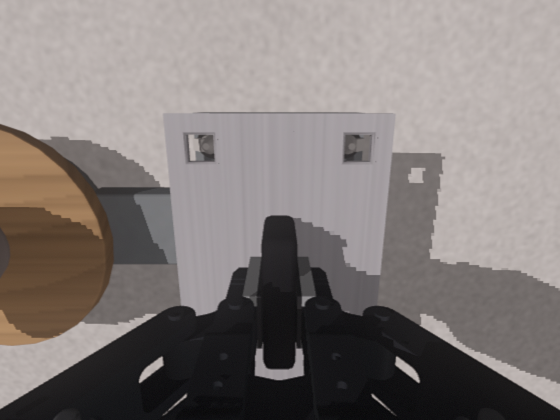

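View pics/s6.png

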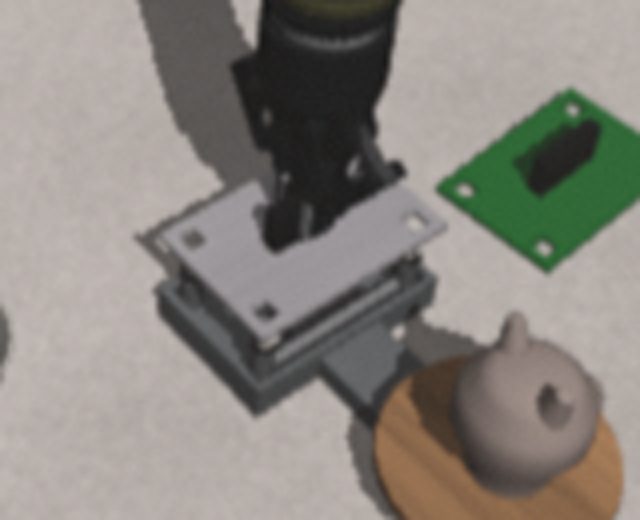

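In the wrist view (w6) both front lugs are visible inside their holes, at (207,147) and (353,147). The holes are centred at (201,148) and (358,148), so the shift looks like parallax. The scene crop shows the plate level above the lugs. I'll check the alignment through depth.

```bash
cat > lug.py <<'E'
from h import *
import sys
n=sys.argv[1];D=np.load(n+".npy");c=camera_info("wrist");K=c["mtx"];T=c["T_tool_cam"]
v,u=np.mgrid[0:420,0:560];X=(np.stack([(u-K[0,2])/K[0,0]*D,(v-K[1,2])/K[1,1]*D,D],-1)@T[:3,:3].T+T[:3,3])*1000
p=cv2.imread(f"pics/{n}.png")
for x0 in(-34,36):
    m=(abs(X[:,:,0]-x0)<8)&(abs(X[:,:,1]+57.5)<8)&(X[:,:,2]>11)&(X[:,:,2]<34)&(v<200)
    q=X[m]
    if len(q)<5: print("few",len(q));continue
    z0=q[:,2].min();t=q[q[:,2]<z0+3];print("minz",z0.round(1),"tip xy",t[:,:2].mean(0).round(2),len(t),len(q))
a=np.hstack([p[125:170,180:225],p[125:170,335:380]]);cv2.imwrite(f"pics/{n}h.png",cv2.resize(cv2.convertScaleAbs(a,alpha=1.5),None,fx=8,fy=8,interpolation=cv2.INTER_NEAREST))
E
python3 lug.py w6
```

```text
minz 11.0 tip xy [-38.73 -56.53] 35 342
minz 11.0 tip xy [ 40.46 -56.16] 48 351
```

View pics/w6h.png

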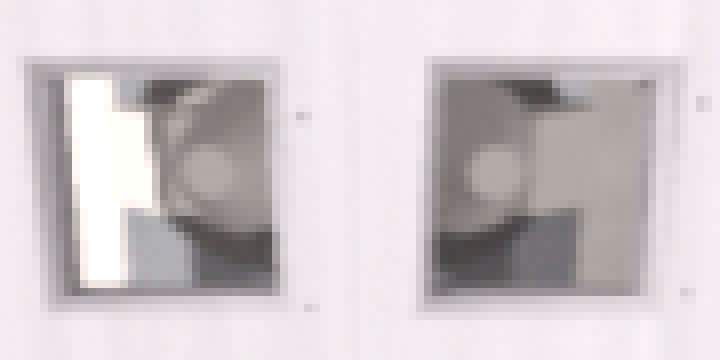

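Run:
```python
from h import *
D=np.load("w6.npy");c=camera_info("wrist");K=c["mtx"];T=c["T_tool_cam"]
for uv in((205.5,146),(351.6,146)):
    d=np.median(D[145:148,int(uv[0]):int(uv[0])+2]);x=np.linalg.inv(K)@np.array([*uv,1])*d
    print((T[:3,:3]@x+T[:3,3])*1000)
```

```text
[-34.02409556 -57.45760139  21.63545316]
[ 36.18992893 -57.46622046  21.9143279 ]
```

Lug tips are at tool (-34.0,-57.5) and (36.2,-57.5), against holes at (-34.0,-57.6) and (36.0,-57.6), so they line up to about 0.2 mm. Lowering in small steps and watching the force.

```bash
python3 -m crank '[0,0,0.6,0,0,0,0,0,0.6,0,0,0,0,0,0,0,0,0,0,0,0,0,0,0]'; python3 goal.py
python3 -m crank '[0,0,0.2,0,0,0,0,0,0,0,0,0,0,0,0,0,0,0]'; python3 goal.py
```

```text
clock: 7.28
eef_pos: [0.5248, 0.1012, 0.0769]
tool_rot: [-0.001, -0.626, 0.78, 0.0]
wrist_force: [-0.4, -1.3, -2.3]
gripper_width: 0.013
t 7.2833 yaw err world deg (need) 0.07701993650940153 tilt [0.0004 0.0011] plate underside z 0.0639 need tool mm [ 0.18  0.44 15.36] F [-0.4 -1.3 -2.3] tau [-0.02  0.06 -0.02] w 0.013 v 0.008
clock: 7.53
eef_pos: [0.5254, 0.1013, 0.0753]
tool_rot: [-0.0, -0.626, 0.78, 0.0]
wrist_force: [0.0, -0.1, -1.9]
gripper_width: 0.0131
t 7.5333 yaw err world deg (need) 0.07919399413887618 tilt [0. 0.] plate underside z 0.0623 need tool mm [ 0.38  0.96 13.8 ] F [ 0.  -0.1 -1.9] tau [-0.   -0.02  0.02] w 0.0131 v 0.002
```

```bash
python3 snap.py w7; python3 held.py w7 | tail -4; python3 lug.py w7;python3 goal.py
```

```text
7.5333 [0.52535278 0.10128018 0.075302  ] 0.0018298030776958095
centreline x at y=0 mm 1.1095101517942478 yaw(tool) of long axis: dx/dy 0.001527527162819296
front y -72.86894887212883 -> centre y 2.1310511278711743 front slope -0.0006746989581037295
hole [-40.01514458 -64.4629884 ] [-27.31608147 -51.36306802] [-33.66561303 -57.91302821]
hole [ 29.44297942 -65.3571984 ] [ 44.82687921 -51.84236643] [ 37.13492931 -58.59978242]
minz 11.0 tip xy [-35.52 -56.53] 189 509
minz 11.0 tip xy [ 37.69 -56.75] 201 534
t 7.5833 yaw err world deg (need) 0.08130635957154198 tilt [-0.0001 -0.0002] plate underside z 0.0624 need tool mm [ 0.41  1.04 13.88] F [-1.1 -0.3 -2.9] tau [-0.06 -0.    0.09] w 0.0131 v 0.002
```

View pics/w7h.png

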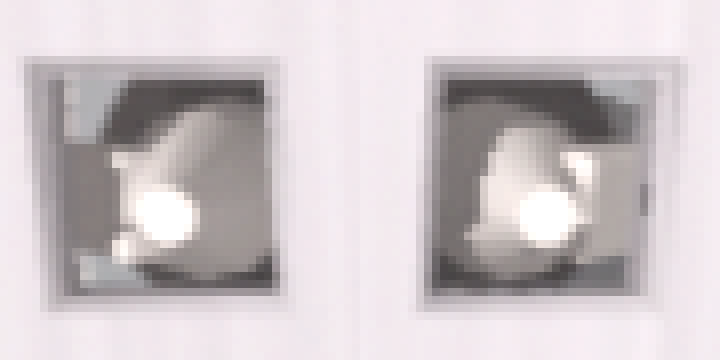

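Run:
```python
from h import *
D=np.load("w7.npy");c=camera_info("wrist");K=c["mtx"];T=c["T_tool_cam"]
for uv in((200.4,151.4),(358,151.4)):
    d=np.median(D[150:153,int(uv[0])-1:int(uv[0])+2]);x=np.linalg.inv(K)@np.array([*uv,1])*d
    print((T[:3,:3]@x+T[:3,3])*1000)
```

```text
[-33.7220829  -56.43130526   8.9286053 ]
[ 36.34311803 -56.50496368   8.6297353 ]
```

Camera and readout agree on a needed correction of about (+0.3, +1.1) mm. Correcting, then going down.

```bash
python3 -m crank '[0.03,0.11,0.1,0,0,0,0,0,0.2,0,0,0,0,0,0,0,0,0,0,0,0,0,0,0]'; python3 goal.py
python3 -m crank '[0,0,0.2,0,0,0,0,0,0,0,0,0,0,0,0,0,0,0]'; python3 goal.py
```

```text
clock: 7.92
eef_pos: [0.5244, 0.1013, 0.0726]
tool_rot: [0.0, -0.626, 0.78, -0.0]
wrist_force: [-0.9, -0.2, 0.2]
gripper_width: 0.0129
t 7.9167 yaw err world deg (need) 0.07821240887518854 tilt [-0.0002 -0.0004] plate underside z 0.0596 need tool mm [ 1.700e-01 -1.000e-02  1.106e+01] F [-0.9 -0.2  0.2] tau [ 0.01 -0.01 -0.01] w 0.0129 v 0.002
clock: 8.17
eef_pos: [0.5252, 0.1012, 0.071]
tool_rot: [0.001, -0.626, 0.78, -0.001]
wrist_force: [-0.1, -0.6, 4.8]
gripper_width: 0.0126
t 8.1667 yaw err world deg (need) 0.07929325374277596 tilt [-0.0006 -0.0021] plate underside z 0.058 need tool mm [0.32 0.84 9.54] F [-0.1 -0.6  4.8] tau [-0.05 -0.06  0.03] w 0.0126 v 0.001
```

```bash
python3 -m crank '[0.02,0.08,0.1,0,0,0,0,0,0,0,0,0]'; python3 goal.py
python3 -m crank '[0,0,0.1,0,0,0,0,0,0,0,0,0]'; python3 goal.py
```

```text
clock: 8.33
eef_pos: [0.525, 0.1013, 0.0705]
tool_rot: [0.002, -0.626, 0.78, -0.001]
wrist_force: [0.0, -0.1, 7.6]
gripper_width: 0.0132
t 8.3333 yaw err world deg (need) 0.07671554118472557 tilt [-0.001  -0.0035] plate underside z 0.0575 need tool mm [0.35 0.73 9.03] F [ 0.  -0.1  7.6] tau [-0.04  0.03  0.07] w 0.0132 v 0.002
clock: 8.5
eef_pos: [0.5247, 0.1013, 0.0693]
tool_rot: [0.001, -0.626, 0.78, -0.001]
wrist_force: [1.3, -0.7, -1.3]
gripper_width: 0.0136
t 8.5 yaw err world deg (need) 0.0760866037457788 tilt [-0.0009 -0.003 ] plate underside z 0.0562 need tool mm [0.26 0.4  7.74] F [ 1.3 -0.7 -1.3] tau [-0.1   0.04  0.05] w 0.0136 v 0.014
```

```bash
python3 -m crank '[0.02,0.04,0.15,0,0,0,0,0,0,0,0,0]'; python3 goal.py
python3 -m crank '[0,0,0.1,0,0,0,0,0,0,0,0,0]'; python3 goal.py
```

```text
clock: 8.67
eef_pos: [0.5233, 0.1011, 0.0665]
tool_rot: [0.0, -0.626, 0.78, -0.0]
wrist_force: [1.1, -0.1, -1.3]
gripper_width: 0.0129
t 8.6667 yaw err world deg (need) 0.08307700322072264 tilt [-0.0003 -0.0008] plate underside z 0.0535 need tool mm [-0.2  -0.98  4.97] F [ 1.1 -0.1 -1.3] tau [ 0.04 -0.46 -0.06] w 0.0129 v 0.006
clock: 8.83
eef_pos: [0.5225, 0.1011, 0.0646]
tool_rot: [-0.001, -0.626, 0.78, 0.0]
wrist_force: [3.1, -0.2, -13.3]
gripper_width: 0.0129
t 8.8333 yaw err world deg (need) 0.07630301230827286 tilt [0.0004 0.0011] plate underside z 0.0516 need tool mm [-0.46 -1.78  3.05] F [  3.1  -0.2 -13.3] tau [-0.09 -0.77  0.01] w 0.0129 v 0.013
```

The wrist force went negative, so the catches are pulling the cover down past the click. I'll follow it down and recentre.

```bash
python3 -m crank '[-0.03,-0.12,0.15,0,0,0,0,0,0,0,0,0]'; python3 goal.py
python3 -m crank '[0,0,0,0,0,0,0,0,0,0,0,0]'; python3 goal.py; python3 snap.py w8; python3 held.py w8|head -3; python3 lug.py w8
python3 - <<'E'
from h import *
p,d=grab_frame("scene");cv2.imwrite("pics/s8.png",cv2.resize(p[170:300,240:400],None,fx=4,fy=4,interpolation=cv2.INTER_CUBIC))
E
```

```text
clock: 9.0
eef_pos: [0.5231, 0.101, 0.0634]
tool_rot: [-0.001, -0.626, 0.78, 0.001]
wrist_force: [0.2, 0.2, -2.9]
gripper_width: 0.0131
t 9.0 yaw err world deg (need) 0.0772591301417691 tilt [0.001  0.0028] plate underside z 0.0504 need tool mm [-0.41 -1.26  1.9 ] F [ 0.2  0.2 -2.9] tau [-0.04 -0.02  0.06] w 0.0131 v 0.011
clock: 9.17
eef_pos: [0.5231, 0.101, 0.0638]
tool_rot: [-0.001, -0.626, 0.78, 0.001]
wrist_force: [-0.2, 1.3, -6.0]
gripper_width: 0.0132
t 9.1667 yaw err world deg (need) 0.07252644781543438 tilt [0.0009 0.0022] plate underside z 0.0508 need tool mm [-0.43 -1.23  2.28] F [-0.2  1.3 -6. ] tau [-0.13 -0.02 -0.05] w 0.0132 v 0.003
9.1667 [0.52307201 0.10096596 0.06377741] 0.003263329090853294
plane tilt x,y rad -0.0013896312087610582 0.00047312790378503666 z at axis 8.176694597909096 20573
width 100.09338218653858
centreline x at y=0 mm 1.1369050944619388 yaw(tool) of long axis: dx/dy 0.001678456853202584
minz 11.1 tip xy [-33.95 -58.34] 51 234
minz 11.0 tip xy [ 36.11 -57.21] 45 186
```

View pics/w8h.png

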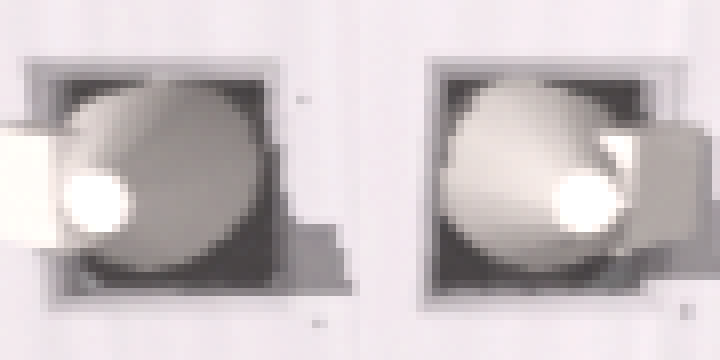

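View pics/s8.png

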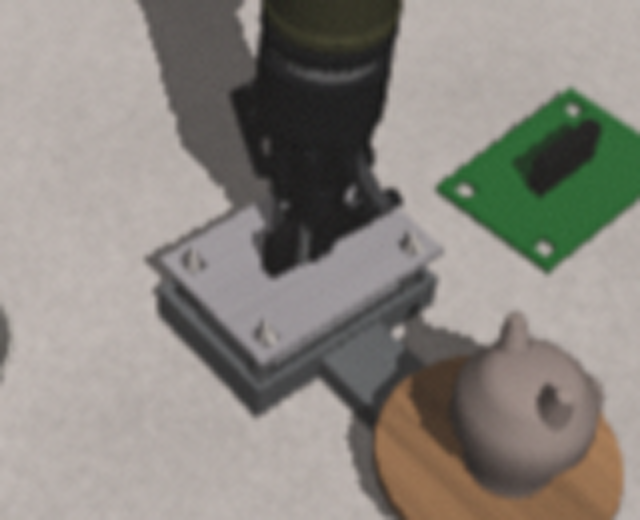

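Both visible catches (left and right) have snapped out over the plate. The underside is about 2 mm above the shoulders. Pressing it home with small steps.

```bash
python3 -m crank '[-0.02,-0.07,0.12,0,0,0,0,0,0,0,0,0]'; python3 goal.py
python3 -m crank '[0,0,0.1,0,0,0,0,0,0,0,0,0]'; python3 goal.py
```

```text
clock: 9.43
eef_pos: [0.5249, 0.1012, 0.0632]
tool_rot: [0.0, -0.626, 0.78, 0.0]
wrist_force: [-0.3, 1.0, -2.7]
gripper_width: 0.0128
t 9.4333 yaw err world deg (need) 0.08166989520225343 tilt [-0.0001  0.0001] plate underside z 0.0502 need tool mm [0.24 0.53 1.68] F [-0.3  1.  -2.7] tau [0.04 0.13 0.01] w 0.0128 v 0.005
clock: 9.6
eef_pos: [0.525, 0.1012, 0.0623]
tool_rot: [0.0, -0.626, 0.78, -0.0]
wrist_force: [-0.9, -0.1, -2.4]
gripper_width: 0.0129
t 9.6 yaw err world deg (need) 0.08305627862374365 tilt [-0.0002 -0.0002] plate underside z 0.0493 need tool mm [0.24 0.6  0.76] F [-0.9 -0.1 -2.4] tau [-0.01  0.14 -0.  ] w 0.0129 v 0.003
```

```bash
python3 -m crank '[0.02,0.04,0.1,0,0,0,0,0,0,0,0,0]'; python3 goal.py
python3 -m crank '[0,0,0.08,0,0,0,0,0,0,0,0,0]'; python3 goal.py
```

```text
clock: 9.77
eef_pos: [0.5249, 0.1012, 0.0616]
tool_rot: [0.0, -0.626, 0.78, -0.0]
wrist_force: [-1.8, -0.2, 0.5]
gripper_width: 0.0127
t 9.7667 yaw err world deg (need) 0.0810283815290802 tilt [-0.0005 -0.001 ] plate underside z 0.0486 need tool mm [0.19 0.55 0.09] F [-1.8 -0.2  0.5] tau [ 0.03  0.15 -0.04] w 0.0127 v 0.002
clock: 9.93
eef_pos: [0.5249, 0.1012, 0.0612]
tool_rot: [0.001, -0.626, 0.78, -0.0]
wrist_force: [-1.4, -0.1, 6.4]
gripper_width: 0.013
t 9.9333 yaw err world deg (need) 0.08205970252417671 tilt [-0.0005 -0.0012] plate underside z 0.0482 need tool mm [ 0.2   0.6  -0.31] F [-1.4 -0.1  6.4] tau [0.01 0.44 0.02] w 0.013 v 0.004
```

```bash
python3 -m crank '[0,0,0.05,0,0,0,0,0,0,0,0,0]'; python3 goal.py; python3 snap.py w9;python3 held.py w9|head -1; python3 lug.py w9
python3 - <<'E'
from h import *
for n in("scene","top"):
    p,d=grab_frame(n);c=p[170:300,240:400] if n=="scene" else p[165:255,180:270];cv2.imwrite(f"pics/{n}9.png",cv2.resize(c,None,fx=4,fy=4,interpolation=cv2.INTER_CUBIC))
E
```

```text
clock: 10.1
eef_pos: [0.5249, 0.1011, 0.061]
tool_rot: [0.001, -0.626, 0.78, -0.0]
wrist_force: [-3.0, 0.5, 8.9]
gripper_width: 0.013
t 10.1 yaw err world deg (need) 0.08203497083181333 tilt [-0.0005 -0.0013] plate underside z 0.048 need tool mm [ 0.17  0.6  -0.48] F [-3.   0.5  8.9] tau [-0.02  0.51  0.02] w 0.013 v 0.002
10.1 [0.5249399  0.1011477  0.06102071] 0.002150678927560593
plane tilt x,y rad -0.0003879982344212574 -0.004195814020580918 z at axis 8.029617473311625 20300
minz 11.0 tip xy [-33.21 -59.86] 208 233
minz 11.0 tip xy [ 35.56 -60.01] 218 235
```

View pics/w9h.png

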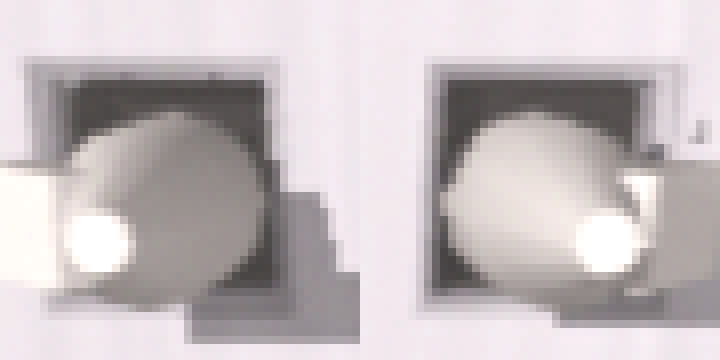

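View pics/scene9.png

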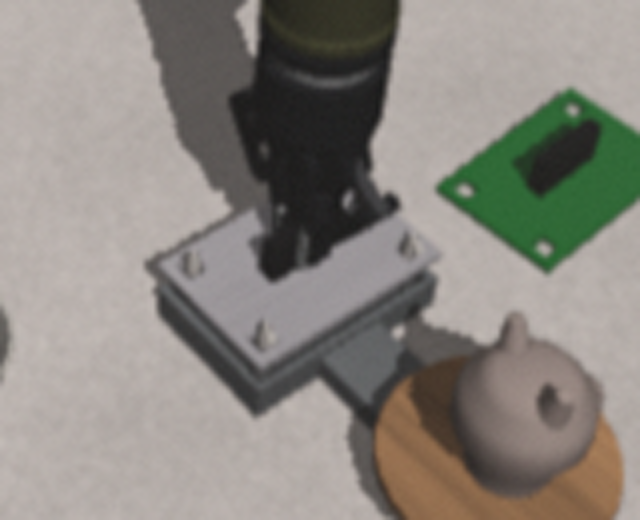

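The cover sits on its shoulders, with both visible catches over the plate and about 11 N net press. Recentring slightly, then releasing.

```bash
python3 -m crank '[0.01,0.06,0,0,0,0,0,0,0,0,0,0]'; python3 goal.py
python3 -m crank '[0,0,0,0,0,0,0,0,0,0,0,0,0,0,0,0,0,0,0,0,0,0,0,0,0,0,0,0,0,0]' 0
python3 -m crank '[0,0,0,0,0,0,0,0,0,0,0,0,0,0,-1,0,0,0,0,0,-3,0,0,0,0,0,-4,0,0,0]'
python3 -m crank '[0,0,-3,0,0,0,0,0,0,0,0,0,0,0,0,0,0,0]'
python3 snap.py w10
```

```text
clock: 10.42
eef_pos: [0.5249, 0.1012, 0.0611]
tool_rot: [0.001, -0.626, 0.78, -0.001]
wrist_force: [-1.4, -0.2, 7.2]
gripper_width: 0.0129
t 10.4167 yaw err world deg (need) 0.07790918890383125 tilt [-0.0008 -0.0026] plate underside z 0.0481 need tool mm [ 0.18  0.59 -0.37] F [-1.4 -0.2  7.2] tau [-0.08  0.36 -0.01] w 0.0129 v 0.003
clock: 10.83
eef_pos: [0.5239, 0.1011, 0.0597]
tool_rot: [-0.0, -0.626, 0.78, 0.0]
wrist_force: [-0.3, -0.3, 0.1]
gripper_width: 0.0728
clock: 11.25
eef_pos: [0.5211, 0.1008, 0.1384]
tool_rot: [-0.003, -0.626, 0.78, 0.002]
wrist_force: [1.3, -0.3, -0.5]
gripper_width: 0.0851
clock: 11.5
eef_pos: [0.5257, 0.1013, 0.1728]
tool_rot: [0.003, -0.626, 0.78, -0.002]
wrist_force: [-0.3, 0.2, -0.4]
gripper_width: 0.0853
11.5 [0.52569019 0.1013368  0.17279489] 0.06159300971040155
```

View pics/w10.png

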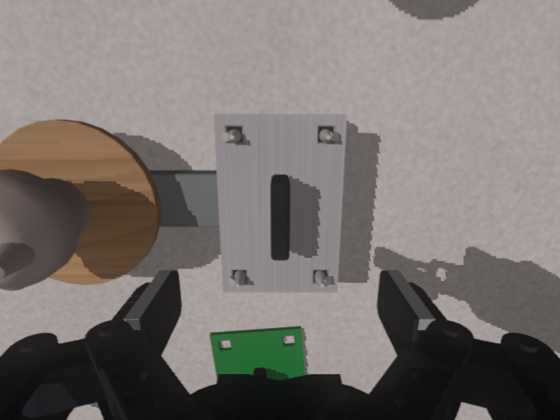

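The wrist view shows the cover on the box with all four lugs through it, at (234,134), (326,135), (239,276) and (320,276). Next I check height, level and each catch.

```bash
python3 -m crank '[0,0,0,0,0,0,0,0,0,0,0,0]'; python3 snap.py w11
python3 - <<'E'
from plate import *
s,P=cloud("w11")
q=P[np.hypot(P[:,0]-.5216,P[:,1]-.1008)<.1];pl=q[(q[:,2]>.048)&(q[:,2]<.058)]
A=np.c_[pl[:,:2]-[.5216,.1008],np.ones(len(pl))];cf=np.linalg.lstsq(A,pl[:,2],rcond=None)[0];print("tilt",cf[:2],"top z",cf[2],"underside",cf[2]-.005)
B=pl[abs(pl[:,2]-A@cf)<.0012];print(cv2.minAreaRect((B[:,:2]*1000).astype(np.float32)))
p=cv2.imread("pics/w11.png")
t=[cv2.resize(p[v-18:v+18,u-18:u+18],None,fx=8,fy=8,interpolation=cv2.INTER_NEAREST) for u,v in[(234,134),(326,135),(239,276),(320,276)]]
cv2.imwrite("pics/w11z.png",cv2.convertScaleAbs(np.vstack([np.hstack(t[:2]),np.hstack(t[2:])]),alpha=1.4))
s=state();print(s["clock"],s["wrist_force"],s["gripper_width"])
E
```

```text
clock: 11.72
eef_pos: [0.5225, 0.1009, 0.1685]
tool_rot: [-0.001, -0.626, 0.78, 0.001]
wrist_force: [1.0, -0.8, -0.3]
gripper_width: 0.0851
11.7167 [0.52253255 0.10092961 0.16847469] 0.008062123468347575
tilt [-0.00085475 -0.00041961] top z 0.05340496316473901 underside 0.04840496316473901
((522.40185546875, 100.67191314697266), (100.20805358886719, 149.50660705566406), 77.44355010986328)
11.7667 [ 0.44590847 -0.38294752 -0.51364508] 0.08547024773636312
```

View pics/w11z.png

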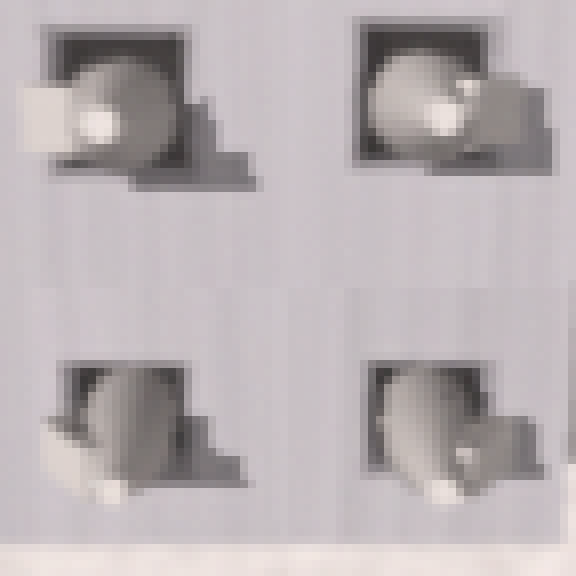

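All four catches stand out over the plate. The underside is at 48.4 mm, equal to the measured shoulder height, and the tilt is below 0.001 rad. Handing in.

```bash
python3 -c "
from workcell import sign_off; print(sign_off())"
```

```text
the job is handed in; nothing more can be done
None
```

I picked up the silver plate by its handle, set it over the four lugs, pressed it down in small steps and released it. I handed the job in at about 11.8 s. No verdict was reported, so the checks below are my own.

- **Seating:** after release, all four catches stood out above the plate. The underside measured 48.4 mm, the same as the shoulder height I measured beforehand. The plate was level to about 0.001 rad and its centre was within about 1 mm of the box centre.
- **Force:** the highest wrist reading at the end of any step was about 9 N, roughly 11 N net after the plate's weight. Readings came only between steps, so the short force peaks during the clicks were not seen.
- **Surroundings:** the arm came near none of the bystanders (form, bowl, tray, pot). I did not re-measure their positions at the end.
- **Disagreements:**
  - My first estimate of the lug tips from the overhead and scene views was 60 mm. I set it aside because the wrist camera gave 67–68 mm in every later check.
  - During the descent the readout drifted sideways by up to about 1.8 mm. I corrected it step by step; the camera confirmed the one correction I checked.

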